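# Refit the amber warning beacon on the kiln-car control box

### The job

The amber warning beacon has been taken off the yellow kiln-car control box: fit it back. Set it upright in the grey socket with its two white lugs in the entry slots marked blue, push it down against the spring, turn it clockwise (seen from above) until it stops in line with the white marks, and let it spring up into its locking notch; leave it locked there and let go. Leave the green beacon, the tile stack and the white tube where they are.

Things in the scene. Friction and masses are not known exactly. Their poses are not given: they have to be found in the camera images.
- amber_center (a point): Amber beacon, its centre: 55 mm above its underside. Cylinder 110 mm tall, 0.18 kg, on its foot: grey collar dia. 50 mm up to 28 mm, amber lens dia. 48 mm up to 98 mm, rounded top. Two white lugs at the bottom (8 mm high, 14 mm wide) point to its +x and -x, reaching 37 mm from its axis; half a turn is the same. Grip the lens, fingertips at least 34 mm above the underside to clear the socket.
- socket: Fixed grey bayonet socket; origin on its vertical axis at table height, z up. Ring of 100 mm outer diameter, 56 mm bore. Locking notches lie along its +x and -x (white marks); the entry slots lie 60 degrees counter-clockwise from them seen from above, so the beacon turns 60 degrees clockwise, to an end stop; the other way is blocked. Play: 3 mm sideways, 5 degrees in turn.
- rim (a point): Centre of the socket ring's top face, on the axis, 60 mm above socket. Height of the beacon's underside above the origin of socket: about 51 mm resting unpushed in the entry slots; at most 38 mm to turn under the lip (push to about 35 mm; 33 mm is the bottom); 44 mm when sprung up in the notch and locked.
- entry (a point): Middle of one entry slot, 34 mm from the socket's axis at the height of the ring's top face; the other is opposite. Slots are open at the top, 20 mm wide, reach 40 mm from the axis, and have a blue mark outside. The yellow box under the ring is 24 mm high, from 55 mm behind the axis (-x) to 120 mm ahead (+x), 60 mm to each side; a red button 53 mm high stands near its +x end.
- plate (a joint): How far the steel spring plate in the socket is pressed down, m: 0 free (its top 54 mm above the origin of socket), 0.010 with the beacon locked, 0.016 or more while turning, 0.021 at the bottom. It pushes back with 750 N per m (7.5 N when locked, 14 N at the turning depth).
- green_center (a point): A green beacon of the same shape and size as the amber one, standing by, at its centre (55 mm above its underside). Not to be moved.
- tiles: A stack of four white fired tiles, 80 mm by 80 mm, 36 mm high, loose; origin at the centre of its underside. Not to be moved.
- prop: A white ceramic tube (kiln prop) standing upright, 60 mm diameter, 110 mm tall, loose; origin at the centre of its underside. Not to be moved.
There are look-alikes about, which are no part of the job. Of the things that look like the socket, the smaller one is meant. There is more than one size of the part that bears amber_center; the job needs the smaller.

How it is judged:
On the way:
1. the amber beacon is pushed down in the socket, deep enough to turn under the lip (horizontal distance between amber_center and socket below 0.01 m and z of amber_center in the frame of socket below 0.0945 m and angle between amber_center's own z axis and vertical below 0.2 rad), for 0.05 s.
At the end, for the whole second after the job is handed in: The amber beacon is locked in the socket, released and at rest: axes within 7 mm, upright within 0.1 rad, lug line within 0.21 rad of the socket's x axis, its centre 96.5 to 101.5 mm above the socket's origin, the plate still pressed by over 7 mm (horizontal distance between amber_center and socket below 0.007 m and z of amber_center in the frame of socket between 0.0965 and 0.1015 m and angle between the x axis of amber_center and the x axis of socket, either way round below 0.21 rad and angle between amber_center's own z axis and vertical below 0.1 rad and velocity of joint plate between -0.01 and 0.01 m/s and value of joint plate above 0.007 m); the robot touches nothing.
It fails at once if the green beacon is displaced by more than 30 mm (distance of green_center from where it was at the start of the episode above 0.03 m).
It fails at once if the tile stack is displaced by more than 30 mm (distance of tiles from where it was at the start of the episode above 0.03 m).
It fails at once if the white tube is displaced by more than 30 mm (distance of prop from where it was at the start of the episode above 0.03 m).
It also fails if it takes over 45 s, if anything falls off the work surface, if the arm or the gripper's body presses on something with over 40 N, if the wrist force passes 120 N, or if a joint passes its speed limit or range.

### The arm

A 6-joint arm with a two-finger parallel gripper is mounted at the origin on the work surface. World frame = base frame: x ahead of the robot, y to its left, z up, the work surface at z = 0. Lengths are in m, angles in rad, forces in N, time in s.
With the tool pointing down it reaches from about 0.375 to 0.975 m from the base axis. Payload 3.8 kg.
Tool frame: the origin (TCP) lies midway between the tips of the shut fingers; the grasp point (between the pads) lies 19 mm behind it (bot.grip_point_offset is the z of the grasp point in the tool frame, in m); z points along the fingers, y is the line along which they close (so a half turn about z gives the same grasp; the last joint's range is limited). The gripper opens to 85 mm and grips with 20 to 120 N. Pads are 22 mm wide; open, the fingers measure 114 mm over their backs; the gripper's body (76 mm by 85 mm) begins 54 mm behind the grasp point. The pads swing forward as they close: fully open they stand 13 mm farther back than shut.
Start: joints at [-1.251, 0.264, 1.604, -0, 1.274, -0.037], TCP at [0.236, -0.632, 0.231] pointing down, gripper open.
Joint ranges: [-2.63, 2.63], [-0.94, 2.18], [0.31, 2.57], [-1.31, 4.45], [0, 2.66], [-2.55, 2.55]. Speed limits (rad/s): [2.57, 2.57, 3.14, 3.14, 3.14, 3.14].

### API

Orientations are given as a rotation vector (axis times angle).
In Python, from workcell import sensors, optics, order, bot gives the robot as it stands.
- The arm moves only by the tool play_rows, never from a script. Its argument "commands" is a list of rows, each a list of 6 numbers: the shift along the tool's x, y, z in cm, then the turn, a rotation vector about the tool's x, y, z in rad. In form: [[dx, dy, dz, wx, wy, wz], ...]. A call has 1 to 5 rows; each row shifts and turns the commanded pose from where the row before left it, along the tool's axes as they then stand; what a row does not reach is not made up. A row lasts 1/12 s, in which the tool goes at most 41.7 mm and 7.16 degrees, less where a joint would pass 70% of its speed; a pose out of reach is approached as far as the arm can. A call with a gripper value outside its range is refused whole. "grip" is the closure, from 0 (fully open) to 1 (shut), set as the call begins (left out, the last holds). The fingers move at their own pace and stop on an object; "force" is the grip in N (left out, the last holds). Time passes only in rows, so rows that do not move let the fingers close. It gives the time, the measured TCP pose, the force, the opening and the grip force at its end, in the units of the state.
- sensors.read_state(): the state, without advancing time (a new reading comes with each control period).
- optics.read_camera(name): name is "scene" or "top" or "wrist"; returns the picture (420x560x3 uint8, red, green, blue); there is no depth.
- optics.camera_info(name): a dict with "mtx" (3x3 intrinsics, pixels), "k1" (the pictures are not rectified: a ray, as slopes to the right and down, at radius r is drawn at 1 + k1 r^2 times it, then the intrinsics apply), "R" (3x3) and "t" (3): a world point X has camera coordinates R X + t. Camera axes: x right, y down, z forward; pixel columns grow to the right and rows downward; lengths in m; the calibration is good to about 2 mm. A picture is of the moment at which its call begins: read the wrist's pose just before it. camera_info takes no time and is no camera call; for the wrist camera it gives the pose at the moment of the call.
- order.finish_job(): hands the job in; it is judged then, once.
The state is a dict: "time": time; "q": joint angles; "joint_vel": joint speeds; "joint_torque": joint torques, N m; "tool_pos": TCP position; "tcp_rot": TCP orientation; "wrist_force": force on the tool from outside, world axes, zero at the start; "torque": the same for the moment, N m; "width": opening from 0.0 (shut) to 1.0 (fully open); "grip_force": force on a finger pad.
Only numpy, scipy, OpenCV 4.12 (cv2) and the standard library are available. Lean on these libraries where they do the work, as an engineer would, in place of code of your own. Each camera call takes 0.05 s, during which the arm holds its last target. There are 200 camera calls.

## Working session

There is one attempt and no reset: what is moved stays moved. The work goes in short steps, Python scripts to look and compute and a tool call to move; the robot and the scene stay as the last step left them, time stands still between calls to the robot, and variables do not carry over. Pictures are saved under pics/ and viewed, at most 10 in all, crops included, and the job is handed in when it is done.

Besides the shell and the picture viewer there is one more tool, called after "Emit:" in YAML: its name, and indented under it one key for each argument. play_rows: Moves the arm, as the interface text tells. Its arguments: {"type":"object","properties":{"commands":{"type":"array","items":{"type":"array","items":{"type":"number"}}},"grip":{"type":"number"},"force":{"type":"number"}},"required":["commands"]}

```bash
ls; mkdir -p pics
python3 - <<'E'
from workcell import sensors, optics, order, bot
import cv2
for n in ("scene","top"):
    im=optics.read_camera(n); cv2.imwrite(f"pics/{n}0.png",im[:,:,::-1])
    i=optics.camera_info(n); print(n,i)
s=sensors.read_state(); print(s); print(bot.grip_point_offset)
E
```

```text
pics
scene {'mtx': array([[478.86424   ,   0.        , 277.79624208],
       [  0.        , 478.86424   , 207.9708656 ],
       [  0.        ,   0.        ,   1.        ]]), 'k1': -0.0009020780902192182, 'R': array([[-0.03571369,  0.99932082,  0.00907891],
       [ 0.82804927,  0.03467664, -0.55958193],
       [-0.5595167 , -0.01246695, -0.82872531]]), 't': array([ 0.00353022, -0.3890763 ,  1.78485413])}
top {'mtx': array([[530.74782523,   0.        , 279.0229408 ],
       [  0.        , 530.74782523, 208.73644299],
       [  0.        ,   0.        ,   1.        ]]), 'k1': -0.10140830175103467, 'R': array([[-0.02082781, -0.99977943,  0.0027022 ],
       [-0.98873061,  0.02019671, -0.14833703],
       [ 0.14824973, -0.00576128, -0.98893318]]), 't': array([0.03380451, 0.52286235, 1.64785204])}
{'time': 0.1, 'q': array([-1.25091550e+00,  2.64661723e-01,  1.60524033e+00, -2.18090356e-05,
        1.27369703e+00, -3.68894095e-02]), 'joint_vel': array([-0.00109598, -0.00025051, -0.0028315 ,  0.00113366, -0.00022638,
        0.00128099]), 'joint_torque': array([ 6.03991266e-04, -5.16707110e+01, -3.68589914e+01, -6.77760568e-05,
        6.30301874e-03,  1.64178380e-05]), 'tool_pos': array([ 0.23553426, -0.63186951,  0.2300958 ]), 'tcp_rot': array([-3.08978657e+00, -5.57103879e-01,  4.76582676e-04]), 'wrist_force': array([-1.27222755,  0.80765213,  0.68453392]), 'torque': array([ 0.04371441, -0.01557998,  0.04937714]), 'grip_force': 0.0, 'width': 1.004055738569691}
-0.0187
```

View pics/scene0.png

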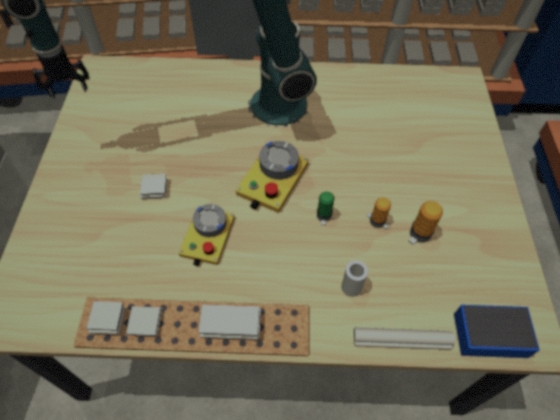

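View pics/top0.png

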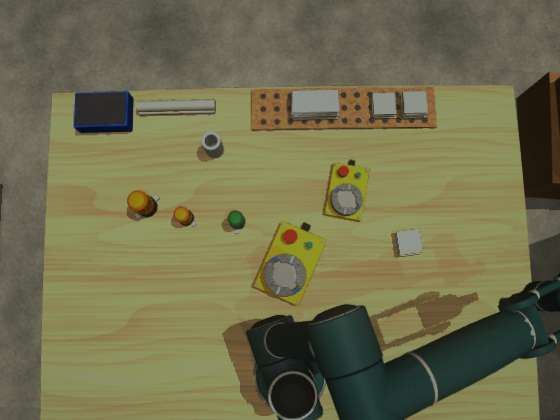

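Scene view: the small amber beacon is at (381,211) and the larger look-alike at (427,219). The small socket is at (210,219) and the larger one at (279,159). Green is at (326,205), the tiles at (153,186) and the tube at (354,278).

In the top view, the choices are amber (183,216) over (140,203), and socket (347,199) over (285,274). I'll check these with measurements and a close crop.

```bash
cat > h.py <<'E'
from workcell import sensors, optics, order, bot
import numpy as np, cv2
from scipy.spatial.transform import Rotation as Rot
def rays(info,px):
    """pixels -> (camera centre, world directions)"""
    K=info["mtx"]; d=np.array([info["k1"],0,0,0,0.])
    p=cv2.undistortPoints(np.float64(px).reshape(-1,1,2),K,d)[:,0]
    D=np.c_[p,np.ones(len(p))]@info["R"]
    return -info["R"].T@info["t"],D
def on_plane(info,px,z):
    C,D=rays(info,px); return C+D*((z-C[2])/D[:,2])[:,None]
def proj(info,X):
    X=np.atleast_2d(X); r,_=cv2.Rodrigues(info["R"])
    return cv2.projectPoints(X,r,info["t"],info["mtx"],np.array([info["k1"],0,0,0,0.]))[0][:,0]
def tri(i1,p1,i2,p2):
    (A,a),(B,b)=rays(i1,[p1]),rays(i2,[p2]); a,b=a[0],b[0]
    s=np.linalg.lstsq(np.c_[a,-b],B-A,rcond=None)[0]
    P,Q=A+a*s[0],B+b*s[1]; return (P+Q)/2,np.linalg.norm(P-Q)
E
python3 - <<'E'
from h import *
S,T=optics.camera_info("scene"),optics.camera_info("top")
for n,a,b in [("amber",(381,211),(183,216)),("big",(427,219),(140,203)),("green",(326,205),(236,219)),("sock",(210,219),(347,199)),("bigsock",(279,159),(285,274)),("tiles",(153,186),(408,242)),("prop",(354,278),(212,145))]:
    X,e=tri(S,a,T,b); print(n,X.round(3),round(e,4))
im=cv2.imread("pics/top0.png"); c=[cv2.resize(im[y-35:y+35,x-35:x+35],(400,400),interpolation=cv2.INTER_CUBIC) for x,y in[(183,216),(347,195)]]
cv2.imwrite("pics/crop1.png",np.hstack(c))
# ambers: mask sizes
for n in("top0","scene0"):
    im=cv2.imread(f"pics/{n}.png");h=cv2.cvtColor(im,cv2.COLOR_BGR2HSV)
    m=cv2.inRange(h,(8,190,90),(22,255,255)); k,l,st,c=cv2.connectedComponentsWithStats(m)
    print(n,[(st[i].tolist(),c[i].round(1).tolist()) for i in range(1,k) if st[i,4]>80])
E
```

```text
amber [0.504 0.327 0.055] 0.0013
big [0.544 0.456 0.08 ] 0.0027
green [0.491 0.16  0.057] 0.0019
sock [ 0.549 -0.191  0.046] 0.0051
bigsock [0.316 0.01  0.058] 0.0023
tiles [ 0.411 -0.391  0.015] 0.0029
prop [0.732 0.234 0.056] 0.0008
top0 [([127, 191, 23, 21, 183], [138.1, 201.0]), ([174, 207, 15, 16, 99], [181.3, 214.5]), ([260, 262, 22, 36, 112], [265.6, 281.9])]
scene0 [([416, 214, 20, 20, 141], [424.4, 225.1])]
```

View pics/crop1.png

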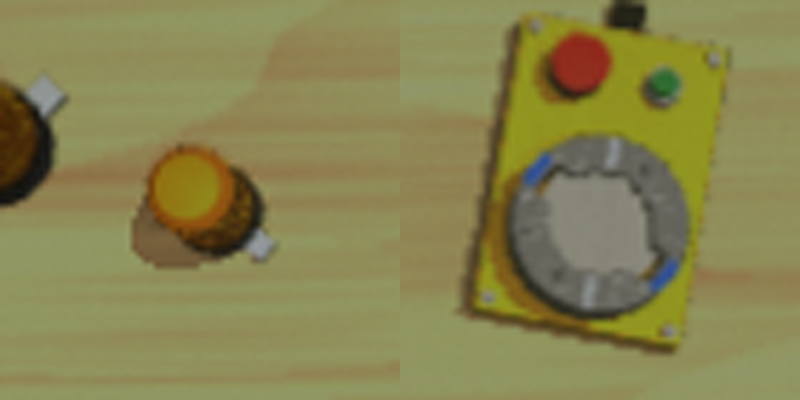

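The crop shows the small amber beacon with its lens top at (190,185) and its visible lug at (262,246), pointing down-right. The small socket has blue marks at (538,168) and (664,276), white marks at (612,152) and (590,292), and the red button on the +x side. Heights agree: amber's lens comes out at about 55 mm, the look-alike's at about 80 mm. Next I'll measure coarsely and plan the way to a close wrist view.

```bash
cat >> h.py <<'E'
def plan(pos,yaw):
    """remaining shift (cm, tool axes) and turn (rad about tool z) to a downward tool pose"""
    s=sensors.read_state(); R=Rot.from_rotvec(s["tcp_rot"])
    d=R.inv().apply(np.array(pos)-s["tool_pos"])*100
    w=(R.inv()*Rot.from_euler("z",yaw)*Rot.from_euler("x",np.pi)).as_rotvec()
    print("t",round(s["time"],2),"pos",s["tool_pos"].round(4),"shift cm",d.round(2),"turn",w.round(3),"q",s["q"].round(2),"F",s["wrist_force"].round(1))
E
python3 - <<'E'
from h import *
T=optics.camera_info("top"); W=optics.camera_info("wrist")
s=sensors.read_state(); R=Rot.from_rotvec(s["tcp_rot"])
print("yaw",R.apply([1,0,0]))
C=-W["R"].T@W["t"]; print("cam in tool",R.inv().apply(C-s["tool_pos"]),"axes",(R.inv().as_matrix()@W["R"].T).round(3),W["mtx"].round(1),W["k1"])
f=lambda x,y,cx,cy:(cx-35+x*.175-.4,cy-35+y*.175-.4)
p=on_plane(T,[f(*q,347,195) for q in[(612-400,152),(590-400,292),(538-400,168),(664-400,276)]],.06)
print(p); v=p[0]-p[1]; print("axis",p[:2].mean(0),"yaw",np.degrees(np.arctan2(v[1],v[0])))
v=p[2]-p[3];print("entry mid",p[2:].mean(0),"yaw",np.degrees(np.arctan2(v[1],v[0])))
l=on_plane(T,[f(262,246,183,216)],.004)[0]; a=on_plane(T,[f(190,183,183,216)],.105)[0]
v=l-a; print("lug",l,"top",a,np.degrees(np.arctan2(v[1],v[0])))
c=p[:2].mean(0); plan([c[0],c[1],.26],-.0)
plan([a[0],a[1],.26],-.0)
E
```

```text
yaw [9.37027482e-01 3.49255631e-01 5.31726031e-05]
cam in tool [ 0.07409856 -0.00108608 -0.14318252] axes [[ 0.001 -0.957 -0.289]
 [ 1.     0.001  0.001]
 [-0.001 -0.289  0.957]] [[374.    0.  277.6]
 [  0.  374.  212.3]
 [  0.    0.    1. ]] 0.0005516171768226567
[[ 0.58790953 -0.19888393  0.06      ]
 [ 0.50983061 -0.18354073  0.06      ]
 [ 0.57969662 -0.15744046  0.06      ]
 [ 0.51789079 -0.22479183  0.06      ]]
axis [ 0.54887007 -0.19121233  0.06      ] yaw -11.117468526654081
entry mid [ 0.54879371 -0.19111614  0.06      ] yaw 47.458560694779145
lug [0.48551989 0.3008987  0.004     ] top [0.50765619 0.32381053 0.105     ] -134.01371566308902
t 0.1 pos [ 0.2355 -0.6319  0.2301] shift cm [ 44.75 -30.35  -2.93] turn [-0.002  0.     0.357] q [-1.25  0.26  1.61 -0.    1.27 -0.04] F [-1.3  0.8  0.7]
t 0.1 pos [ 0.2355 -0.6319  0.2301] shift cm [ 58.88 -80.05  -2.83] turn [-0.002  0.     0.357] q [-1.25  0.26  1.61 -0.    1.27 -0.04] F [-1.3  0.8  0.7]
```

Emit:
play_rows:
  commands:
    - [3.2,-2.17,0.14,0,0,0]
    - [3.2,-2.17,0.14,0,0,0]
    - [3.2,-2.17,0.14,0,0,0]
    - [3.2,-2.17,0.14,0,0,0]
    - [3.2,-2.17,0.14,0,0,0]

```text
time: 0.52
tool_pos: [0.3482, -0.4731, 0.2235]
tcp_rot: [-3.091, -0.556, 0.0]
wrist_force: [0.7, -0.3, 0.4]
width: 0.998
grip_force: 0.0
```

Emit:
play_rows:
  commands:
    - [3.2,-2.17,0.14,0,0,0]
    - [3.2,-2.17,0.14,0,0,0]
    - [3.2,-2.17,0.14,0,0,0]
    - [3.2,-2.17,0.14,0,0,0]
    - [3.2,-2.17,0.14,0,0,0]

```text
time: 0.93
tool_pos: [0.4603, -0.3155, 0.2168]
tcp_rot: [-3.091, -0.557, 0.001]
wrist_force: [0.7, -0.5, -1.0]
width: 1.0
grip_force: 0.0
```

Emit:
play_rows:
  commands:
    - [3.2,-2.17,0.14,0,0,0]
    - [3.2,-2.17,0.14,0,0,0]
    - [3.2,-2.17,0.14,0,0,0]
    - [3.2,-2.17,0.14,0,0,0]
    - [0,0,0,0,0,0]

```text
time: 1.35
tool_pos: [0.5522, -0.1856, 0.2109]
tcp_rot: [-3.087, -0.565, -0.002]
wrist_force: [-0.1, -0.7, 0.2]
width: 0.997
grip_force: 0.0
```

Run:
```python
from h import *
W=optics.camera_info("wrist"); im=optics.read_camera("wrist")[:,:,::-1].copy(); cv2.imwrite("pics/w1.png",im)
np.savez("pics/w1.npz",**W)
plan([.549,-.191,.21],.357)
h=cv2.cvtColor(im,cv2.COLOR_BGR2HSV)
m=cv2.inRange(h,(100,120,50),(130,255,255)); k,l,st,c=cv2.connectedComponentsWithStats(m)
i=[i for i in range(1,k) if st[i,4]>60]; print([(st[j].tolist(),c[j].round(1).tolist(),on_plane(W,[c[j]],.06).round(4).tolist()) for j in i])
```

```text
t 1.4 pos [ 0.5507 -0.1881  0.2109] shift cm [-0.26  0.21  0.09] turn [-0.001  0.     0.005] q [-0.37  0.1   1.83  0.    1.21  0.84] F [-0.1 -0.6  0.7]
[([243, 142, 26, 20, 257], [255.8, 151.6], [[0.5787, -0.1561, 0.06]]), ([296, 241, 24, 17, 179], [307.7, 248.9], [[0.5172, -0.2251, 0.06]])]
```

View pics/w1.png

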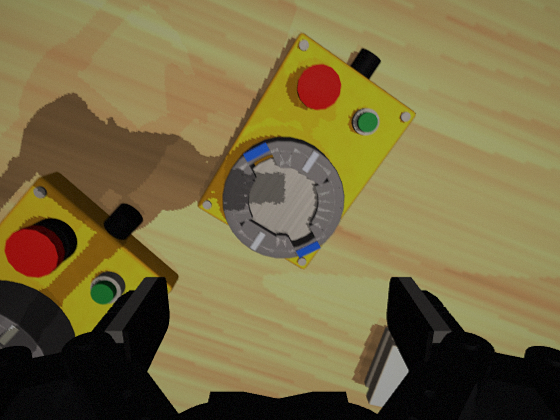

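The wrist view shows the small socket's ring centred near (284,199). Its blue marks are at (256,152) and (308,249), and the white marks at about (311,161) and (258,241). I'll refine the centre and yaw from those.

Run:
```python
from h import *
W=dict(np.load("pics/w1.npz")); im=cv2.imread("pics/w1.png"); h=cv2.cvtColor(im,cv2.COLOR_BGR2HSV)
m=cv2.inRange(h,(0,0,175),(180,60,255)); k,l,st,c=cv2.connectedComponentsWithStats(m)
for j in range(1,k):
    if st[j,4]>25 and abs(c[j]-[284,199]).max()<75: print(st[j],c[j].round(1),on_plane(W,[c[j]],.06).round(4))
y=cv2.inRange(h,(20,150,60),(35,255,255))
# outer edge of ring at top plane: along radial world rays, last non-yellow sample
c0=np.array([.548,-.1906])
g=cv2.inRange(h,(0,0,70),(180,75,255))
g=cv2.morphologyEx(g,cv2.MORPH_OPEN,np.ones((3,3)))
pts=[]
for a in np.radians(range(0,360,4)):
    r=np.arange(.036,.062,.0005); X=np.c_[c0[0]+r*np.cos(a),c0[1]+r*np.sin(a),0*r+.06]
    p=proj(W,X).round().astype(int); v=g[p[:,1],p[:,0]]>0
    if v.any(): 
        rr=r[np.where(v)[0][-1]]
        if rr<.056: pts.append(c0+rr*np.array([np.cos(a),np.sin(a)]))
(cx,cy),rad=cv2.minEnclosingCircle(np.float32(pts))
A=np.array(pts); s=np.linalg.lstsq(np.c_[2*A,np.ones(len(A))],(A**2).sum(1),rcond=None)[0]
for _ in range(4):
    e=np.hypot(*(A-s[:2]).T)-np.sqrt(s[2]+s[:2]@s[:2]); A=A[abs(e)<max(.0012,1.5*np.median(abs(e)))]
    s=np.linalg.lstsq(np.c_[2*A,np.ones(len(A))],(A**2).sum(1),rcond=None)[0]
print("circle",s[:2],np.sqrt(s[2]+s[:2]@s[:2]),len(A),len(pts))
plan([.508,.324,.21],.357)
```

```text
circle [ 0.54807932 -0.19074547] 0.04898052739678198 49 74
t 1.4 pos [ 0.5507 -0.1881  0.2109] shift cm [ 14.15 -49.4    0.15] turn [-0.001  0.     0.005] q [-0.37  0.1   1.83  0.    1.21  0.84] F [-0.1 -0.6  0.7]
```

Emit:
play_rows:
  commands:
    - [1.09,-3.8,0,0,0,0]
    - [1.09,-3.8,0,0,0,0]
    - [1.09,-3.8,0,0,0,0]
    - [1.09,-3.8,0,0,0,0]
    - [1.09,-3.8,0,0,0,0]

```text
time: 1.82
tool_pos: [0.5332, 0.006, 0.2114]
tcp_rot: [3.092, 0.555, -0.001]
wrist_force: [0.5, -0.0, -0.0]
width: 1.001
grip_force: 0.0
```

Emit:
play_rows:
  commands:
    - [1.09,-3.8,0,0,0,0]
    - [1.09,-3.8,0,0,0,0]
    - [1.09,-3.8,0,0,0,0]
    - [1.09,-3.8,0,0,0,0]
    - [1.09,-3.8,0,0,0,0]

```text
time: 2.23
tool_pos: [0.5183, 0.2032, 0.2115]
tcp_rot: [3.091, 0.556, -0.0]
wrist_force: [1.2, 0.1, 0.4]
width: 1.0
grip_force: 0.0
```

Emit:
play_rows:
  commands:
    - [1.09,-3.8,0,0,0,0]
    - [1.09,-3.8,0,0,0,0]
    - [1.09,-3.8,0,0,0,0]
    - [0,0,0,0,0,0]
    - [0,0,0,0,0,0]

```text
time: 2.65
tool_pos: [0.5093, 0.3217, 0.2111]
tcp_rot: [3.09, 0.562, -0.001]
wrist_force: [0.6, -1.7, 0.3]
width: 1.0
grip_force: 0.0
```

Run:
```python
from h import *
W=optics.camera_info("wrist"); im=optics.read_camera("wrist")[:,:,::-1].copy(); cv2.imwrite("pics/w2.png",im)
np.savez("pics/w2.npz",**W)
plan([.508,.324,.21],.357)
W1=dict(np.load("pics/w1.npz")); p=on_plane(W1,[(311,161),(258,241)],.06); v=p[0]-p[1]; print("white",p.mean(0),np.degrees(np.arctan2(v[1],v[0])))
```

```text
t 2.7 pos [0.5095 0.3203 0.2111] shift cm [-0.01 -0.4   0.11] turn [0.001 0.001 0.001] q [ 0.52  0.14  1.79 -0.    1.21  1.73] F [ 0.6 -0.5  0.1]
white [ 0.54809204 -0.1913145   0.06      ] -11.595250149519428
```

View pics/w2.png

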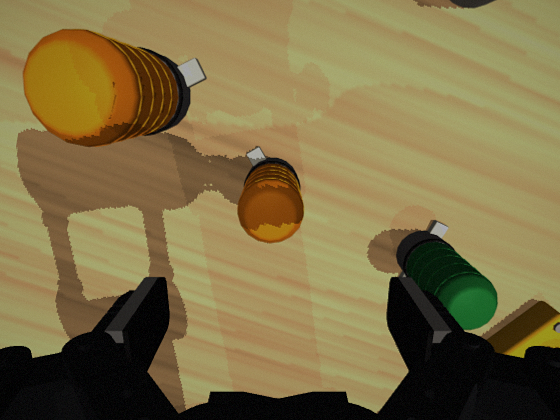

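The wrist view shows the small amber lens at about (270,212) with its visible white lug at (256,155). The large amber is at (80,87) and the green beacon at (460,290), both clear of the fingers. Next I'll measure the axis and lug line.

Run:
```python
from h import *
W=dict(np.load("pics/w2.npz")); T=optics.camera_info("top")
def lug(name,box,info,a):
    im=cv2.imread(name); h=cv2.cvtColor(im,cv2.COLOR_BGR2HSV); x0,y0,x1,y1=box
    m=np.zeros(h.shape[:2],np.uint8); m[y0:y1,x0:x1]=cv2.inRange(h,(0,0,120),(180,70,255))[y0:y1,x0:x1]
    n,l,st,c=cv2.connectedComponentsWithStats(m); j=1+st[1:,4].argmax()
    P=np.argwhere(l==j)[:,::-1]; X=on_plane(info,P,.008)[:,:2]
    d=np.hypot(*(X-a).T); v=X.mean(0)-a
    print(name,st[j],c[j].round(1),"world",X.mean(0).round(4),"dist range",d.min().round(4),d.max().round(4),"yaw",np.degrees(np.arctan2(v[1],v[0])).round(1)); return X.mean(0)
a=np.array([.507,.325])
A=lug("pics/w2.png",(240,140,275,170),W,a); B=lug("pics/top0.png",(186,216,202,232),T,a)
v=A-B; print("mid",(A+B)/2,"len",np.hypot(*v),"yaw",np.degrees(np.arctan2(v[1],v[0])))
# lens: tangent bisector in wrist view and top view, at several heights
im=cv2.imread("pics/w2.png"); h=cv2.cvtColor(im,cv2.COLOR_BGR2HSV); m=cv2.inRange(h,(5,170,50),(22,255,255))
m[:, :225]=0; m[:,315:]=0; m[:170]=0; m[250:]=0
m=cv2.morphologyEx(m,cv2.MORPH_OPEN,np.ones((5,5)))
n,l,st,c=cv2.connectedComponentsWithStats(m); j=1+st[1:,4].argmax(); print(st[j],c[j])
for r in (195,205,210,215):
    xs=np.where(l[r]==j)[0]; L,R_=xs.min(),xs.max(); print(r,L,R_,on_plane(W,[((L+R_)/2,r)],.1).round(4))
b=np.where(l==j)[0].max(); xb=np.where(l[b]==j)[0].mean(); print("tip",b,xb,on_plane(W,[(xb,b)],.098).round(4))
print("pred centre of dome base for a, z=.098:",proj(W,[*a,.098]),"base",proj(W,[*a,0]),"scale edge",proj(W,[[*(a+[.024*np.cos(t),.024*np.sin(t)]),.098] for t in np.linspace(0,6.28,60)]).max(0))
plan([.507,.325,.0],.357)
```

```text
pics/w2.png [247 148  18  12 129] [255.5 153.8] world [0.526  0.3503] dist range 0.0255 0.0364 yaw 53.0
pics/top0.png [191 221   5   5  14] [193.1 223.4] world [0.4858 0.3015] dist range 0.0268 0.0374 yaw -132.1
mid [0.50590852 0.32589047] len 0.06326353110125472 yaw 50.45145097433848
[ 238  170   66   73 3955] [270.61441214 205.20834387]
195 241 300 [[0.5166 0.3304 0.1   ]]
205 238 303 [[0.5098 0.3279 0.1   ]]
210 238 303 [[0.5063 0.3266 0.1   ]]
215 238 302 [[0.5027 0.3256 0.1   ]]
tip 242 269.5 [[0.4825 0.3186 0.098 ]]
pred centre of dome base for a, z=.098: [[272.98372778 209.08207683]] base [[274.00600499 180.46289846]] scale edge [306.59287093 240.50914074]
t 2.7 pos [0.5095 0.3203 0.2111] shift cm [-0.04 -0.55 21.11] turn [0.001 0.001 0.001] q [ 0.52  0.14  1.79 -0.    1.21  1.73] F [ 0.6 -0.5  0.1]
```

Emit:
play_rows:
  commands:
    - [-0.1,-0.75,1.0,0,0,0]
    - [0,0,3.0,0,0,0]
    - [0,0,3.0,0,0,0]
    - [0,0,2.0,0,0,0]
    - [0,0,0,0,0,0]
  grip: 0

```text
time: 3.12
tool_pos: [0.5023, 0.3236, 0.1153]
tcp_rot: [3.088, 0.553, -0.016]
wrist_force: [-0.3, -0.7, -0.8]
width: 0.998
grip_force: 0.0
```

Run:
```python
from h import *
plan([.506,.327,.046],.357)
```

```text
t 3.12 pos [0.5023 0.3236 0.1153] shift cm [ 0.54 -0.21  6.92] turn [ 0.002  0.011 -0.003] q [ 0.53  0.22  1.88 -0.    1.05  1.75] F [-0.3 -0.7 -0.8]
```

Emit:
play_rows:
  commands:
    - [0,0,0,0,0,0]
    - [0,0,0,0,0,0]

```text
time: 3.28
tool_pos: [0.507, 0.3271, 0.1227]
tcp_rot: [-3.092, -0.555, -0.002]
wrist_force: [0.1, 0.5, 0.6]
width: 1.004
grip_force: 0.0
```

Run:
```python
from h import *
plan([.506,.327,.046],.357)
```

```text
t 3.28 pos [0.507  0.3271 0.1227] shift cm [-0.11 -0.02  7.67] turn [-0.    -0.001 -0.002] q [ 0.53  0.22  1.87 -0.    1.05  1.75] F [0.1 0.5 0.6]
```

Emit:
play_rows:
  commands:
    - [-0.1,0,2.0,0,0,0]
    - [0,0,2.0,0,0,0]
    - [0,0,2.0,0,0,0]
    - [0,0,1.2,0,0,0]
    - [0,0,0.5,0,0,0]

```text
time: 3.7
tool_pos: [0.5052, 0.327, 0.0443]
tcp_rot: [3.092, 0.557, -0.0]
wrist_force: [-0.2, 0.2, -0.1]
width: 1.0
grip_force: 0.0
```

Emit:
play_rows:
  commands:
    - [0,0,0,0,0,0]
    - [0,0,0,0,0,0]
    - [0,0,0,0,0,0]

```text
time: 3.95
tool_pos: [0.5065, 0.3281, 0.0464]
tcp_rot: [-3.091, -0.557, -0.004]
wrist_force: [0.2, 0.5, 0.2]
width: 1.0
grip_force: 0.0
```

Emit:
play_rows:
  commands:
    - [0,0,0,0,0,0]
    - [0,0,0,0,0,0]
    - [0,0,0,0,0,0]
    - [0,0,0,0,0,0]
    - [0,0,0,0,0,0]
  grip: 1
  force: 60

```text
time: 4.37
tool_pos: [0.5059, 0.3276, 0.0457]
tcp_rot: [-3.091, -0.558, -0.002]
wrist_force: [0.2, -0.5, 4.5]
width: 0.539
grip_force: 61.9
```

Emit:
play_rows:
  commands:
    - [0,0,0,0,0,0]
    - [0,0,0,0,0,0]
    - [0,0,0,0,0,0]

```text
time: 4.62
tool_pos: [0.5059, 0.3276, 0.0457]
tcp_rot: [-3.091, -0.558, -0.002]
wrist_force: [-0.5, -1.1, 6.0]
width: 0.544
grip_force: 62.1
```

Emit:
play_rows:
  commands:
    - [0,0,-1.5,0,0,0]
    - [0,0,-3.5,0,0,0]
    - [0,0,-4.0,0,0,0]
    - [0,0,-4.0,0,0,0]
    - [0,0,-3.5,0,0,0]

```text
time: 5.03
tool_pos: [0.5047, 0.3273, 0.2111]
tcp_rot: [-3.092, -0.557, 0.001]
wrist_force: [0.3, -0.0, -1.3]
width: 0.543
grip_force: 61.9
```

Emit:
play_rows:
  commands:
    - [0,0,-0.5,0,0,0]
    - [0,0,0,0,0,0]
    - [0,0,0,0,0,0]

```text
time: 5.28
tool_pos: [0.5045, 0.3271, 0.2136]
tcp_rot: [3.091, 0.557, -0.002]
wrist_force: [-0.6, -0.5, -2.4]
width: 0.544
grip_force: 61.9
```

Run:
```python
from h import *
W=optics.camera_info("wrist"); im=optics.read_camera("wrist")[:,:,::-1].copy(); cv2.imwrite("pics/w3.png",im)
np.savez("pics/w3.npz",**W); print(sensors.read_state()["width"])
plan([.548,-.191,.22],.357)
```

```text
0.5425667710201231
t 5.33 pos [0.5037 0.3266 0.2121] shift cm [-13.93  50.05  -0.71] turn [ 0.001  0.004 -0.   ] q [0.53 0.14 1.79 0.   1.22 1.75] F [-0.6  0.  -2.1]
```

View pics/w3.png

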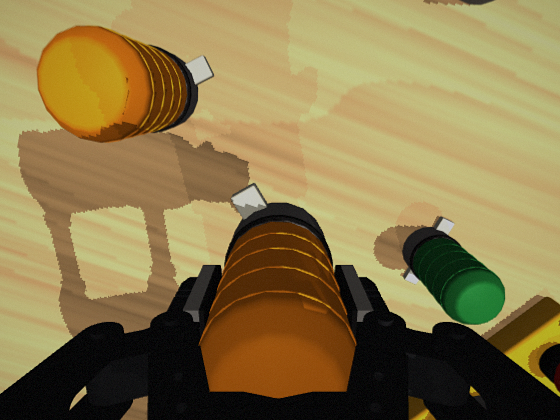

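The beacon is held upright between the fingers, its visible lug at (249,198) and its silhouette centred on column 279. I'll measure the lug line and axis in the tool frame.

```bash
cat > lug.py <<'E'
from h import *
def lug(f,box,dz=.0377):
    """lug corners in the tool frame (mm): visible lug top face, dz = lug top below TCP"""
    W=dict(np.load(f+".npz")); im=cv2.imread(f+".png"); h=cv2.cvtColor(im,cv2.COLOR_BGR2HSV)
    x0,y0,x1,y1=box; m=np.zeros(h.shape[:2],np.uint8); m[y0:y1,x0:x1]=cv2.inRange(h,(0,0,140),(180,40,255))[y0:y1,x0:x1]
    n,l,st,c=cv2.connectedComponentsWithStats(m); j=1+st[1:,4].argmax(); print(st[j],c[j].round(1))
    C=np.array([.0741,-.0011,-.1432]); A=np.array([[.001,-.957,-.289],[1,.001,.001],[-.001,-.289,.957]])
    P=np.argwhere(l==j)[:,::-1].astype(float)
    _,D=rays(dict(W,R=np.eye(3),t=np.zeros(3)),P); D=D@A.T
    X=(C+D*((dz-C[2])/D[:,2])[:,None])[:,:2]*1000
    r=cv2.minAreaRect(np.float32(X)); b=cv2.boxPoints(r); print("rect mm",np.round(r[0],1),np.round(r[1],1),"angle",round(r[2],1)); print(b.round(1).tolist()); return X
E
python3 - <<'E'
from lug import *
X=lug("pics/w3",(225,175,275,225),-.0457+.008+2*.0457-.008-.0)if 0 else lug("pics/w3",(225,175,275,225),.0377)
print("centroid",X.mean(0),"dir from axis(0,0)",np.degrees(np.arctan2(*X.mean(0)[::-1])),"max r",np.hypot(*X.T).max(),np.hypot(*X.T).min())
E
```

```text
[231 186  35  22 431] [248.2 197.9]
rect mm [ 25.2 -15.8] [13.3 11.8] angle 60.3
[[16.799999237060547, -18.700000762939453], [27.0, -24.5], [33.599998474121094, -12.899999618530273], [23.399999618530273, -7.099999904632568]]
centroid [ 26.97088917 -15.60480413] dir from axis(0,0) -30.052795071396766 max r 36.24444362709585 24.39123401723722
```

Emit:
play_rows:
  commands:
    - [-0.8,2.85,0,0,0,0.03]
    - [-1.1,3.9,0,0,0,0]
    - [-1.1,3.9,0,0,0,0]
    - [-1.1,3.9,0,0,0,0]
    - [-1.1,3.9,0,0,0,0]

```text
time: 5.75
tool_pos: [0.5136, 0.1341, 0.2109]
tcp_rot: [3.099, 0.513, -0.01]
wrist_force: [1.1, -0.0, -1.0]
width: 0.543
grip_force: 62.1
```

Emit:
play_rows:
  commands:
    - [-1.1,3.9,0,0,0,0]
    - [-1.1,3.9,0,0,0,0]
    - [-1.1,3.9,0,0,0,0]
    - [-1.1,3.9,0,0,0,0]
    - [-1.1,3.9,0,0,0,0]

```text
time: 6.17
tool_pos: [0.5241, -0.0679, 0.2111]
tcp_rot: [-3.098, -0.511, 0.009]
wrist_force: [0.9, 0.2, -1.4]
width: 0.548
grip_force: 62.1
```

Emit:
play_rows:
  commands:
    - [-1.1,3.9,0,0,0,0]
    - [-1.1,3.9,0,0,0,0]
    - [-0.6,2.0,0,0,0,0]
    - [0,0,0,0,0,0]
    - [0,0,0,0,0,0]

```text
time: 6.58
tool_pos: [0.5295, -0.1687, 0.2112]
tcp_rot: [-3.097, -0.506, 0.008]
wrist_force: [0.1, 0.5, -1.9]
width: 0.544
grip_force: 62.3
```

Emit:
play_rows:
  commands:
    - [0,0,0,0,0,0]
    - [0,0,0,0,0,0]

```text
time: 6.75
tool_pos: [0.5306, -0.1667, 0.213]
tcp_rot: [-3.098, -0.512, 0.004]
wrist_force: [0.4, -0.2, -2.3]
width: 0.544
grip_force: 62.2
```

Run:
```python
from h import *
plan([.5487,-.1906,.16],.327)
```

```text
t 6.75 pos [ 0.5306 -0.1667  0.213 ] shift cm [0.95 2.86 5.29] turn [-0.002  0.002  0.001] q [-0.35  0.05  1.88  0.    1.21  0.89] F [ 0.4 -0.2 -2.3]
```

Emit:
play_rows:
  commands:
    - [0.45,1.4,1.0,0,0,0]
    - [0.5,1.46,2.5,0,0,0]
    - [0,0,2.5,0,0,0]
    - [0,0,1.8,0,0,0]
    - [0,0,0.3,0,0,0]

```text
time: 7.17
tool_pos: [0.5467, -0.1895, 0.129]
tcp_rot: [-3.095, -0.513, 0.011]
wrist_force: [-0.3, 1.4, -2.3]
width: 0.545
grip_force: 62.2
```

Emit:
play_rows:
  commands:
    - [0,0,0,0,0,0]
    - [0,0,0,0,0,0]
    - [0,0,0,0,0,0]

```text
time: 7.42
tool_pos: [0.551, -0.192, 0.1356]
tcp_rot: [3.098, 0.512, 0.004]
wrist_force: [0.6, 0.7, -0.5]
width: 0.545
grip_force: 62.2
```

Run:
```python
from lug import *
W=optics.camera_info("wrist"); im=optics.read_camera("wrist")[:,:,::-1].copy(); cv2.imwrite("pics/w4.png",im)
np.savez("pics/w4.npz",**W)
plan([.5487,-.1906,.13],.327)
s=optics.read_camera("scene")[:,:,::-1]; cv2.imwrite("pics/s4.png",s)
h=cv2.cvtColor(im,cv2.COLOR_BGR2HSV); m=cv2.inRange(h,(100,120,50),(130,255,255)); k,l,st,c=cv2.connectedComponentsWithStats(m)
print([(st[j].tolist(),c[j].round(1).tolist(),on_plane(W,[c[j]],.06).round(4).tolist()) for j in range(1,k) if st[j,4]>40])
X=lug("pics/w4",(225,175,275,225)); print(X.mean(0),np.degrees(np.arctan2(*X.mean(0)[::-1])))
```

```text
t 7.47 pos [ 0.551  -0.1922  0.1357] shift cm [-0.17 -0.23  0.57] turn [ 0.002 -0.003  0.001] q [-0.38  0.17  1.9   0.    1.07  0.86] F [ 0.5 -0.5 -0.9]
[([218, 150, 36, 27, 426], [235.6, 163.4], [[0.579, -0.1557, 0.06]])]
[231 186  34  22 441] [247.5 198. ]
rect mm [ 25.6 -16.2] [13.6 10.8] angle 59.9
[[17.5, -19.399999618530273], [26.799999237060547, -24.799999237060547], [33.599998474121094, -13.0], [24.299999237060547, -7.599999904632568]]
[ 26.88357656 -15.95651704] -30.690887264094776
```

View pics/w4.png

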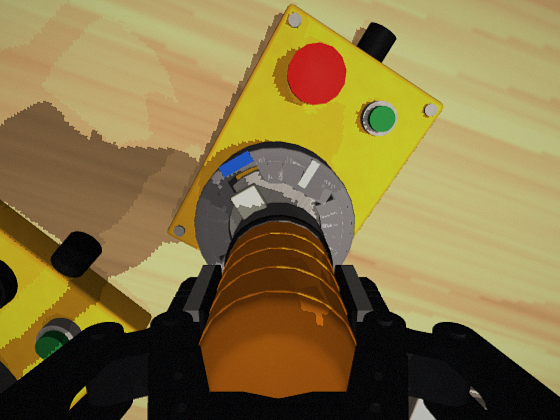

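Emit:
play_rows:
  commands:
    - [-0.15,-0.2,0,0,0,0.01]
    - [0,0,0.6,0,0,0]
    - [0,0,0.6,0,0,0]
    - [0,0,0,0,0,0]
    - [0,0,0,0,0,0]

```text
time: 7.93
tool_pos: [0.5468, -0.1905, 0.1207]
tcp_rot: [-3.101, -0.495, 0.003]
wrist_force: [-0.3, 0.8, -1.4]
width: 0.546
grip_force: 62.2
```

Run:
```python
from h import *
plan([.5487,-.1906,.097],.32)
```

```text
t 7.93 pos [ 0.5468 -0.1905  0.1207] shift cm [0.19 0.07 2.37] turn [-0.001  0.002 -0.003] q [-0.38  0.18  1.92 -0.    1.04  0.88] F [-0.3  0.8 -1.4]
```

Emit:
play_rows:
  commands:
    - [0,0,0,0,0,0]
    - [0,0,0,0,0,0]

```text
time: 8.1
tool_pos: [0.5477, -0.1908, 0.1217]
tcp_rot: [-3.102, -0.495, 0.0]
wrist_force: [0.6, 0.3, -1.9]
width: 0.544
grip_force: 62.2
```

Run:
```python
from h import *
plan([.5487,-.1906,.097],.32)
```

```text
t 8.1 pos [ 0.5477 -0.1908  0.1217] shift cm [0.11 0.01 2.47] turn [-0.     0.    -0.003] q [-0.38  0.18  1.92  0.    1.04  0.88] F [ 0.6  0.3 -1.9]
```

Emit:
play_rows:
  commands:
    - [0.07,0,0.5,0,0,0]
    - [0,0,0.5,0,0,0]
    - [0,0,0.5,0,0,0]
    - [0,0,0.3,0,0,0]
    - [0,0,0,0,0,0]

```text
time: 8.52
tool_pos: [0.5473, -0.1902, 0.1022]
tcp_rot: [-3.101, -0.495, 0.003]
wrist_force: [-0.2, -0.3, -2.9]
width: 0.546
grip_force: 62.2
```

Emit:
play_rows:
  commands:
    - [0,0,0.2,0,0,0]
    - [0,0,0.2,0,0,0]
    - [0,0,0.2,0,0,0]
    - [0,0,0,0,0,0]

```text
time: 8.85
tool_pos: [0.5484, -0.1906, 0.0976]
tcp_rot: [3.102, 0.495, 0.0]
wrist_force: [0.3, -0.1, 0.0]
width: 0.543
grip_force: 62.3
```

Run:
```python
from h import *
plan([.5487,-.1906,.081],.32)
```

```text
t 8.85 pos [ 0.5484 -0.1906  0.0976] shift cm [0.03 0.01 1.66] turn [ 0.    -0.    -0.003] q [-0.38  0.21  1.94  0.    1.    0.88] F [ 0.3 -0.1  0. ]
```

Emit:
play_rows:
  commands:
    - [0,0,0.4,0,0,0]
    - [0,0,0.4,0,0,0]
    - [0,0,0.4,0,0,0]
    - [0,0,0.4,0,0,0]
    - [0,0,0.1,0,0,0]
  force: 90

```text
time: 9.27
tool_pos: [0.549, -0.1908, 0.0818]
tcp_rot: [3.102, 0.495, 0.002]
wrist_force: [-3.4, 0.2, 11.0]
width: 0.537
grip_force: 92.9
```

Emit:
play_rows:
  commands:
    - [0,0,0,0,0,0]
    - [0,0,0,0,0,0]
    - [0,0,0,0,0,0]

```text
time: 9.52
tool_pos: [0.549, -0.1908, 0.0825]
tcp_rot: [3.102, 0.495, 0.002]
wrist_force: [-3.2, 0.2, 11.4]
width: 0.533
grip_force: 92.8
```

Run:
```python
from h import *
plan([.5487,-.1906,.081],.32)
```

```text
t 9.52 pos [ 0.549  -0.1908  0.0825] shift cm [-0.02 -0.03  0.15] turn [ 0.001 -0.001 -0.003] q [-0.38  0.22  1.95  0.    0.97  0.88] F [-3.2  0.2 11.4]
```

Emit:
play_rows:
  commands:
    - [0,0,0.15,0,0,0]
    - [0,0,0,0,0,0]
    - [0,0,0,0,0,0.08]
    - [0,0,0,0,0,0.08]
    - [0,0,0,0,0,0.08]

```text
time: 9.93
tool_pos: [0.5501, -0.1914, 0.0818]
tcp_rot: [3.138, 0.115, 0.006]
wrist_force: [-1.9, -0.0, 12.2]
width: 0.539
grip_force: 92.8
```

Run:
```python
from h import *
plan([.5487,-.1906,.081],.32); print(sensors.read_state()["torque"])
```

```text
t 9.93 pos [ 0.5501 -0.1914  0.0818] shift cm [-0.13 -0.09  0.08] turn [ 0.002 -0.003 -0.247] q [-0.38  0.23  1.95 -0.    0.97  1.12] F [-1.9 -0.  12.2]
[0.17984567 0.38904321 0.13190216]
```

Emit:
play_rows:
  commands:
    - [-0.03,0,0.03,0,0,0.1]
    - [-0.03,0,0.02,0,0,0.1]
    - [0,0,0,0,0,0.1]
    - [0,0,0,0,0,0.1]
    - [0,0,0,0,0,0.1]

```text
time: 10.35
tool_pos: [0.5501, -0.1917, 0.0816]
tcp_rot: [3.069, -0.667, 0.008]
wrist_force: [0.3, -0.8, 11.6]
width: 0.54
grip_force: 92.7
```

Emit:
play_rows:
  commands:
    - [0,0,0,0,0,0.1]
    - [0,0,0,0,0,0.1]
    - [0,0,0,0,0,0.06]
    - [0,0,0,0,0,0.03]
    - [0,0,0,0,0,0]

```text
time: 10.77
tool_pos: [0.5503, -0.1918, 0.0817]
tcp_rot: [2.943, -1.098, 0.009]
wrist_force: [-1.4, -0.6, 12.4]
width: 0.535
grip_force: 93.0
```

Run:
```python
from lug import *
plan([.5487,-.1906,.081],.32-1.047); print(sensors.read_state()["torque"])
W=optics.camera_info("wrist"); im=optics.read_camera("wrist")[:,:,::-1].copy(); cv2.imwrite("pics/w5.png",im)
```

```text
t 10.77 pos [ 0.5503 -0.1918  0.0817] shift cm [-0.2   0.02  0.07] turn [-0.002 -0.006  0.013] q [-0.38  0.22  1.95 -0.    0.96  1.91] F [-1.4 -0.6 12.4]
[ 0.07179502  0.17234944 -0.01334481]
```

View pics/w5.png

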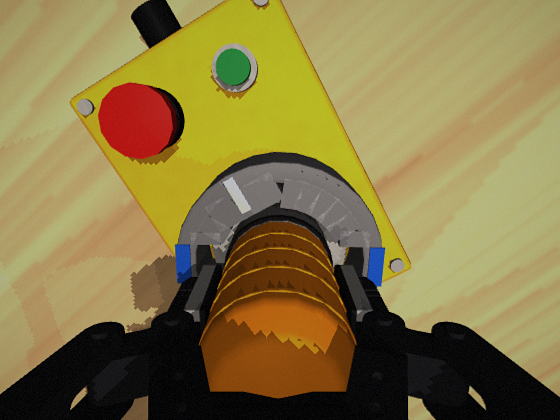

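The white mark is at (236,195) and the blue marks at (183,262) and (377,266), so the tool has turned about 59 degrees with the beacon still down. The lugs are hidden under the lip. I'll turn a little further and look for the end stop in the wrist torque.

Emit:
play_rows:
  commands:
    - [0,0,0,0,0,0.03]
    - [0,0,0,0,0,0.03]
    - [0,0,0,0,0,0]

```text
time: 11.07
tool_pos: [0.5503, -0.1918, 0.0817]
tcp_rot: [2.909, -1.186, 0.01]
wrist_force: [-0.7, 0.0, 11.6]
width: 0.542
grip_force: 93.0
```

Run:
```python
from lug import *
plan([.5487,-.1906,.081],.32-1.047); print(sensors.read_state()["torque"],sensors.read_state()["joint_torque"])
```

```text
t 11.07 pos [ 0.5503 -0.1918  0.0817] shift cm [-0.2   0.03  0.07] turn [-0.002 -0.006 -0.047] q [-0.38  0.22  1.95 -0.    0.96  1.97] F [-0.7  0.  11.6]
[0.13132732 0.1405441  0.02228514] [  0.33383807 -37.81647205 -26.87139452   0.08492157  -0.35429215
   0.29099842]
```

Emit:
play_rows:
  commands:
    - [0,0,0,0,0,0.03]
    - [0,0,0,0,0,0.03]
    - [0,0,0,0,0,0]

```text
time: 11.32
tool_pos: [0.5501, -0.1922, 0.0817]
tcp_rot: [2.873, -1.267, 0.01]
wrist_force: [-1.7, -1.6, 12.1]
width: 0.535
grip_force: 92.8
```

Run:
```python
from lug import *
plan([.5487,-.1906,.081],.32-1.047); print(sensors.read_state()["torque"],sensors.read_state()["joint_torque"])
```

```text
t 11.32 pos [ 0.5501 -0.1922  0.0817] shift cm [-0.21 -0.    0.07] turn [-0.001 -0.006 -0.104] q [-0.38  0.22  1.95 -0.    0.96  2.02] F [-1.7 -1.6 12.1]
[-0.05781131  0.23758593  1.16008562] [ -0.34960248 -37.74600506 -26.90762937   0.98561581  -0.39207215
   1.45446461]
```

Torque jumped to 1.16 N m, so that is the end stop. I'll back off slightly to unload it, then ease up into the notch.

Emit:
play_rows:
  commands:
    - [0,0,0,0,0,-0.05]
    - [0,0,-0.3,0,0,0]
    - [0,0,-0.3,0,0,0]
    - [0,0,-0.3,0,0,0]
    - [0,0,0,0,0,0]

```text
time: 11.73
tool_pos: [0.5501, -0.1916, 0.0894]
tcp_rot: [2.904, -1.199, 0.009]
wrist_force: [3.0, -1.2, 4.3]
width: 0.536
grip_force: 98.4
```

Emit:
play_rows:
  commands:
    - [0,0,-0.15,0,0,0]
    - [0,0,0,0,0,0]
    - [0,0,0,0,0,0]

```text
time: 11.98
tool_pos: [0.55, -0.1916, 0.0896]
tcp_rot: [2.904, -1.199, 0.009]
wrist_force: [4.8, -2.8, -0.7]
width: 0.537
grip_force: 98.0
```

Run:
```python
from lug import *
plan([.5487,-.1906,.081],.32-1.047); print(sensors.read_state()["torque"],sensors.read_state()["joint_torque"])
```

```text
t 11.98 pos [ 0.55   -0.1916  0.0896] shift cm [-0.17  0.02  0.86] turn [-0.002 -0.005 -0.056] q [-0.38  0.22  1.94 -0.    0.98  1.98] F [ 4.8 -2.8 -0.7]
[-0.44368477 -1.05575725 -0.00562619] [ 5.27912155e-01 -4.36334324e+01 -2.79567665e+01  9.75857978e-02
  2.32661113e+00 -2.42641359e-02]
```

Emit:
play_rows:
  commands:
    - [0,0,0,0,0,0]
    - [0,0,0,0,0,0]
    - [0,0,0,0,0,0]
    - [0,0,0,0,0,0]
    - [0,0,0,0,0,0]
  grip: 0

```text
time: 12.4
tool_pos: [0.5471, -0.1903, 0.0887]
tcp_rot: [2.904, -1.199, -0.002]
wrist_force: [-0.7, -0.3, 0.3]
width: 0.998
grip_force: 0.0
```

Emit:
play_rows:
  commands:
    - [0,0,-1.0,0,0,0]
    - [0,0,-2.0,0,0,0]
    - [0,0,-3.0,0,0,0]
    - [0,0,-3.5,0,0,0]
    - [0,0,-3.5,0,0,0]

```text
time: 12.82
tool_pos: [0.5469, -0.1902, 0.2206]
tcp_rot: [-2.904, 1.199, 0.002]
wrist_force: [0.1, -1.0, -0.5]
width: 0.998
grip_force: 0.0
```

Emit:
play_rows:
  commands:
    - [-3,0,-1.0,0,0,0]
    - [-3,0,0,0,0,0]
    - [0,0,0,0,0,0]
    - [0,0,0,0,0,0]

```text
time: 13.15
tool_pos: [0.5045, -0.1475, 0.2303]
tcp_rot: [-2.904, 1.197, -0.002]
wrist_force: [0.3, -0.1, -0.3]
width: 0.999
grip_force: 0.0
```

Run:
```python
from h import *
W=optics.camera_info("wrist"); im=optics.read_camera("wrist")[:,:,::-1].copy(); cv2.imwrite("pics/w6.png",im); np.savez("pics/w6.npz",**W)
plan([.5487,-.1906,.081],.32-1.047); c=np.array([.548,-.191])
print("axis locked: dome top",proj(W,[*c,.154]),"underside",proj(W,[*c,.044]),"shoulder",proj(W,[*c,.142]))
for r in ("top","scene"):
    cv2.imwrite(f"pics/{r}6.png",optics.read_camera(r)[:,:,::-1])
```

```text
t 13.2 pos [ 0.5052 -0.1481  0.23  ] shift cm [ 6.06 -0.05 14.91] turn [-0.    -0.002 -0.055] q [-0.33 -0.02  1.92 -0.    1.24  2.02] F [ 0.1 -0.6 -0.1]
axis locked: dome top [[279.31557686 120.79051273]] underside [[278.92553658 113.94052935]] shoulder [[279.25528512 119.73165737]]
```

View pics/w6.png

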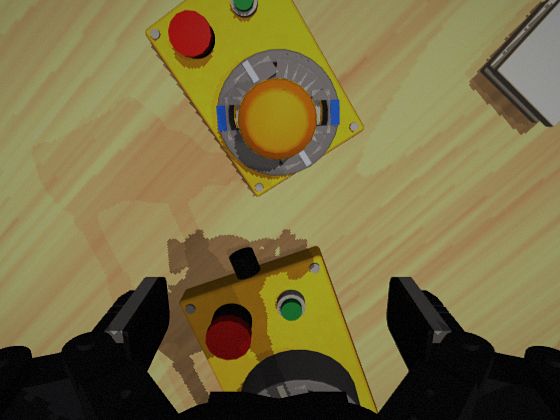

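The released beacon sits centred in the ring: lens at (277,118), against (279,120) predicted for the locked pose. Both entry slots at the blue marks are empty, and the lens width of about 77 px fits the locked height. The robot is clear, so I'm handing in.

```bash
python3 -c "
from workcell import order
print(order.finish_job())"
```

```text
the job is handed in; nothing more can be done
None
```

I fitted the amber beacon into the small socket, pushed it down, turned it clockwise to the end stop, and released it where it sprang up. The last wrist view and heights fit a locked beacon; I handed the job in at about 13 s, and no verdict was returned.

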